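# Hold the clamping lid down on the sieve shaker

### The arm

A 6-joint arm with a two-finger parallel gripper is mounted at the origin on the work surface. World frame = base frame: x ahead of the robot, y to its left, z up, the work surface at z = 0. Lengths are in mm, angles in rad, forces in N, time in s.
With the tool pointing down it reaches from about 350 to 925 mm from the base axis. Payload 6.4 kg.
Tool frame: the origin (TCP) lies on the centre line of the jaws, within the pads' length; the fingertips stand 22 mm ahead of it and the grasp point (between the pads) lies 3 mm ahead of it; z points along the fingers, y is the direction in which the jaws open and shut (so a half turn about z gives the same grasp; the last joint's range is limited). The gripper opens to 85 mm and grips with 20 to 120 N. Pads are 22 mm wide; open, the fingers measure 114 mm over their backs; the gripper's body (76 mm by 85 mm) begins 54 mm behind the grasp point. The pads swing forward as they close: fully open they stand 13 mm farther back than shut.
Start: joints at [-0.174, 0.245, 1.558, -0, 1.339, -0.174], TCP at [650.011, 0.004, 253.29] pointing down, gripper open.
Joint ranges: [-3.13, 3.13], [-1.02, 2.26], [0.13, 2.54], [-0.95, 4.09], [0.21, 2.88], [-2.74, 2.74]. Speed limits (rad/s): [2.57, 2.57, 3.14, 3.14, 3.14, 3.14].

### API

Orientations are given as a unit quaternion [w, x, y, z].
In Python, from station import * gives the robot as it stands.
- The arm moves only by the tool servo_tool, never from a script. Its argument "series" is a list of rows, each a list of 7 numbers: the turn, a rotation vector about the tool's x, y, z in rad, then the shift along the tool's x, y, z in mm, then the opening, from 0 (shut) to 1 (fully open). A call has 1 to 12 rows; each row is the pose to reach, as a shift and turn from the pose measured when the call began, along the tool's axes at that moment; what a row does not reach only later rows make up. A row lasts 1/12 s, in which the tool goes at most 41.7 mm and 7.16 degrees, less where a joint would pass 70% of its speed; a pose out of reach is approached as far as the arm can. A call with a gripper value outside its range is refused whole. The fingers move at their own pace and stop on an object; "squeeze" is the grip in N (left out, the last holds). Time passes only in rows, so rows that repeat a pose let the fingers close. It gives the time, the measured TCP pose, the force and the opening at its end, in the units of the state.
- get_obs(): the state, without advancing time (a new reading comes with each control period).
- grab_frame(name): name is "scene" or "side" or "wrist"; returns a dict with "image" (480x640x3 uint8, red, green, blue), "z_map" (480x640 float32, mm along the optical axis (not along the pixel's ray), 0 where there is no reading), "fx", "fy", "cx", "cy" (pixels), "distortion" ([k1, k2, p1, p2, k3] as OpenCV has them; the pictures are not rectified), "R" (3x3) and "t" (3): a world point X has camera coordinates R X + t. Camera axes: x right, y down, z forward; pixel columns grow to the right and rows downward; lengths in mm; the calibration is good to about 2 mm. A picture is of the moment at which its call begins.
- sign_off(): hands the job in, once; it reports no verdict.
Trained networks look in the newest picture that a camera, given by its name, has taken for a name from the list of things; names that differ only in an ending like _2 or _b are one class to them, and where a whole thing is asked for, a point or a joint stands for the part that bears it (a point fixed in the world has none). Each returns a list of dicts, best first, with "score" (0 to 1); they miss things now and then, are a little off and sometimes report something else, mostly with a low value. They report only what shows in the picture. A call takes as long as a camera call. They do not tell look-alikes from the thing itself.
- boxes_of(camera, target): "extent" ([centre column, centre row, width, height] in pixels, round what is visible of it).
- cut_out(camera, target): "pixels" (480x640 bool, what is visible of it) and "extent" ([centre column, centre row, width, height] in pixels, round what is visible of it).
The state is a dict: "time_s": time; "joint_pos": joint angles; "joint_vel": joint speeds; "joint_efforts": joint torques, N m; "tcp_pos": TCP position; "eef_rot": TCP orientation; "ft_force": force on the tool from outside, world axes, zero at the start; "wrist_torque": the same for the moment, N m; "opening": finger opening in mm.
Only numpy, scipy, OpenCV 4.12 (cv2) and the standard library are available. Lean on these libraries where they do the work, as an engineer would, in place of code of your own. Each camera call takes 0.05 s, during which the arm holds its last target.

### The job

Take the blue clamping lid by its black grip, slide it level under the two raised wing nuts of the sieve shaker so that the threaded rods enter the slots of its ears, and let it down so that it seats in the top sieve. Then press it straight down with a steady push of about 12 newtons, and finish while still pressing, so that a colleague can run the nuts down. Never squash the deck springs solid, and leave the jar, the spare sieve and the tweezers where they are.

Things in the scene. Friction and masses are not known exactly. Their poses are not given: they have to be found in the camera images.
- lid_grip (a point): Grasp point of the loose clamping lid (210 to 420 g), lying grip up: a black upright block, 22 mm thick (x), 44 mm wide (y), 66 mm tall, mid-plate. Point on its centre line, 20 mm below its top, 46 mm above the plate, 60 mm above the lid's bottom. z up; x to the side where both ear slots open (goes first on to the rods), at first away from the robot within 0.5 rad; y from ear to ear.
- lid_seat (a point): Centre of the underside of the lid's blue plate (disc 108 mm across, 8 mm thick), the face that rests on the rim; 54 mm below lid_grip, same axes. A grey spigot, 88 mm across with a chamfered foot, stands 6 mm down under it. Flat ears reach 86 mm either side along y; each has a slot 14 mm wide, centred 66 mm from the middle, open at x = +22 mm, closed at x = -7 mm.
- lid: The whole lid (spigot, plate, ears and grip). Origin at the centre of the spigot's underside, 6 mm below lid_seat, same axes.
- sieve_rim (a point): Centre of the top sieve's mouth at rim height, about 198 mm above the bench; sinks with the deck. Mouth 99 mm inside, 104 outside, mesh 23 mm down. z up; x away from the shaker's front panel, which faces the robot within 0.35 rad; y from rod to rod. Two upright rods, 8 mm across, stand at y = +66 and -66 mm, x = 0, ending 50 mm above the rim.
- nuts (a point): Midway between the two brass wing nuts, at the height of their undersides, 34 mm above the rim: the lid must pass below. The nuts are fixed on the rods, 18 mm across, wings 42 mm tip to tip along x, reaching 20 mm above their undersides. Same axes as sieve_rim.
- shaker: The sieve shaker with all it carries. White housing 180 x 200 x 80 mm, fixed to the bench; above it, on springs, the deck: aluminium plate, pan, two 100 mm sieves, rods and nuts, one piece that only moves straight up and down. Origin at the centre of its foot on the bench, axes as sieve_rim.
- deck (a joint): How far the deck has sunk on its springs, in m: about 0 with no load, growing by 1 mm for every 1.5 N pressed on it (the lid's own weight counts), solid at 0.020.
- jar: Bystander: amber jar with black cap, 70 mm across, 105 mm tall, upright beyond the work. Origin under its centre.
- spare_sieve: Bystander: spare steel sieve, 104 mm across, 42 mm tall, lying beyond the work. Origin under its centre.
- tweezers: Bystander: dark tweezers, 142 mm long along their x, 8 mm high, lying flat between the robot and the work. Origin at their middle.
There are look-alikes about, which are no part of the job. What is meant by the lid is not green or white, and is the larger of those in its own colour.

How it is judged:
By the outcome, as a careful person would: the job done as asked, in the order asked, and still so for the second after the job is handed in, while the arm keeps its last pose, push and grip.
It also fails if it takes over 64 s, if anything falls off the work surface, if the arm or the gripper's body presses on something with over 40 N, if the wrist force passes 120 N, or if a joint passes its speed limit or range.

## Working session

There is one attempt and no reset: what is moved stays moved. The work goes in short steps, Python scripts to look and compute and a tool call to move; the robot and the scene stay as the last step left them, time stands still between calls to the robot, and variables do not carry over. Pictures are saved under pics/ and viewed, and the job is handed in when it is done.

Besides the shell and the picture viewer there is one more tool, called after "Emit:" as a command line: name --pt "numbers of a row" for each row, then --argument value for the rest. servo_tool: Moves the arm, as the interface text tells. Its arguments: {"type":"object","properties":{"series":{"type":"array","items":{"type":"array","items":{"type":"number"}}},"squeeze":{"type":"number"}},"required":["series"]}

```bash
mkdir -p pics; ls; cat > h.py <<'E'
import numpy as np, cv2
from station import *
def grab(n,fn=None):
    f=grab_frame(n)
    if fn: cv2.imwrite('pics/'+fn,cv2.cvtColor(f['image'],cv2.COLOR_RGB2BGR))
    return f
def world(f,us,vs,z=None):
    us=np.atleast_1d(us).astype(float);vs=np.atleast_1d(vs).astype(float)
    K=np.array([[f['fx'],0,f['cx']],[0,f['fy'],f['cy']],[0,0,1]])
    n=cv2.undistortPoints(np.stack([us,vs],1)[:,None],K,np.array(f['distortion'],float))[:,0]
    d=f['z_map'][vs.astype(int),us.astype(int)] 
    R=np.array(f['R']);t=np.array(f['t'])
    ray=np.c_[n,np.ones(len(n))]
    if z is not None:
        C=-R.T@t; D=ray@R
        s=(z-C[2])/D[:,2]
        return C+D*s[:,None]
    return (ray*d[:,None]-t)@R
def proj(f,P):
    K=np.array([[f['fx'],0,f['cx']],[0,f['fy'],f['cy']],[0,0,1]])
    rv=cv2.Rodrigues(np.array(f['R'],float))[0]
    return cv2.projectPoints(np.array(P,float).reshape(-1,1,3),rv,np.array(f['t'],float),K,np.array(f['distortion'],float))[0][:,0]
E
python3 - <<'E'
from h import *
print(get_obs())
for n in ['scene','side','wrist']:
    f=grab(n,n+'0.png'); print(n,f['fx'],f['R'],f['t'])
    for t in ['lid','shaker','jar','spare_sieve','tweezers','lid_grip','nuts']:
        try: print(t,[(round(float(b['score']),2),np.round(b['extent']).tolist()) for b in boxes_of(n,t)])
        except Exception as e: print(t,e)
E
```

```text
pics
{'time_s': 0.0, 'joint_pos': array([-1.74108417e-01,  2.45808164e-01,  1.55900014e+00,  2.79925285e-05,
        1.33874501e+00, -1.74106174e-01]), 'joint_vel': array([ 3.63482955e-04, -1.35988459e-03, -9.95794455e-04, -1.94266592e-04,
        8.85120755e-06,  1.06199909e-03]), 'joint_efforts': array([ 6.17919522e-04, -4.29512215e+01, -3.26122355e+01, -1.30276699e-04,
        5.42047856e-03, -1.36905024e-05]), 'tcp_pos': array([6.49481388e+02, 9.80805066e-02, 2.52191537e+02]), 'eef_rot': array([-8.10617318e-04,  7.07109520e-01,  7.07103363e-01, -5.51485281e-04]), 'ft_force': array([-0.08133176, -0.67202506, -0.31822261]), 'wrist_torque': array([-0.04658503,  0.01450066, -0.00646424]), 'opening': 85.29040197832572}
scene 501.540541840192 [[ 0.22417665  0.97453067 -0.00589958]
 [ 0.82743746 -0.19353126 -0.52715548]
 [-0.51487094  0.11329441 -0.84974837]] [ -54.25764536 -399.5818353  1362.73753603]
lid [(0.97, [275.0, 286.0, 85.0, 43.0]), (0.96, [155.0, 226.0, 45.0, 46.0]), (0.76, [177.0, 342.0, 89.0, 60.0]), (0.75, [233.0, 222.0, 35.0, 50.0])]
shaker [(0.59, [428.0, 221.0, 103.0, 1
[... 1182 characters left out ...]
.0, 89.0, 106.0])]
wrist 432.89536986441846 [[ 9.99999520e-01 -4.80160331e-04 -8.54377968e-04]
 [-2.30079303e-04 -9.62415058e-01  2.71582775e-01]
 [-9.52669497e-04 -2.71582448e-01 -9.62414706e-01]] [-650.44098554  -35.86395754  378.85924053]
lid [(0.83, [236.0, 368.0, 113.0, 161.0]), (0.78, [44.0, 392.0, 38.0, 9.0]), (0.33, [125.0, 54.0, 251.0, 109.0])]
shaker [(0.75, [146.0, 74.0, 292.0, 140.0]), (0.28, [510.0, 35.0, 158.0, 71.0])]
jar [(0.76, [508.0, 36.0, 155.0, 71.0])]
spare_sieve [(0.62, [442.0, 353.0, 110.0, 126.0])]
tweezers [(0.66, [50.0, 281.0, 101.0, 25.0])]
lid_grip [(0.67, [43.0, 389.0, 33.0, 13.0])]
nuts [(0.56, [125.0, 55.0, 249.0, 109.0]), (0.18, [238.0, 368.0, 114.0, 159.0])]
```

View pics/scene0.png

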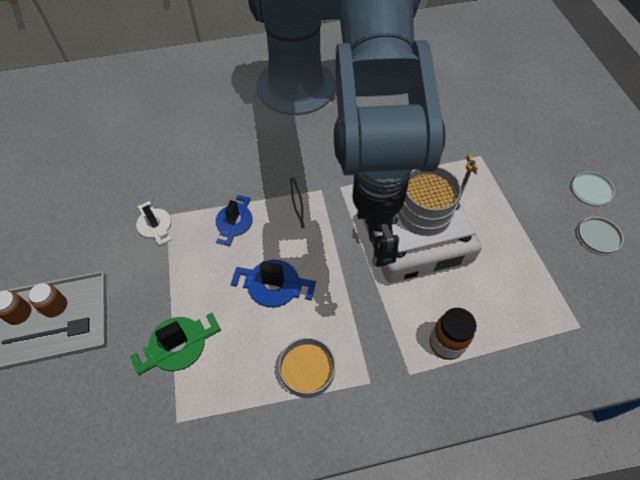

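View pics/side0.png

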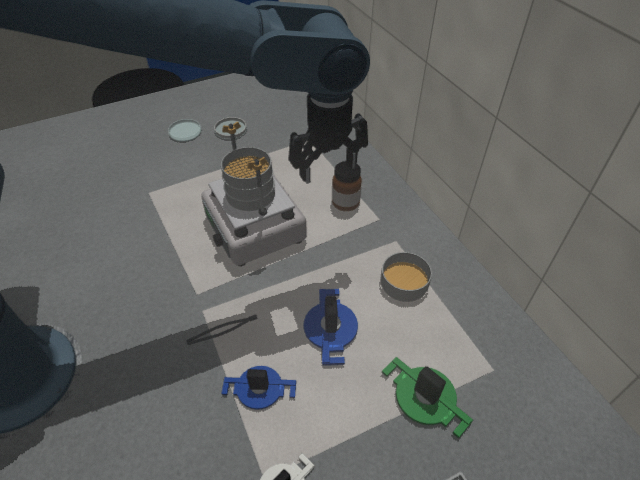

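View pics/wrist0.png

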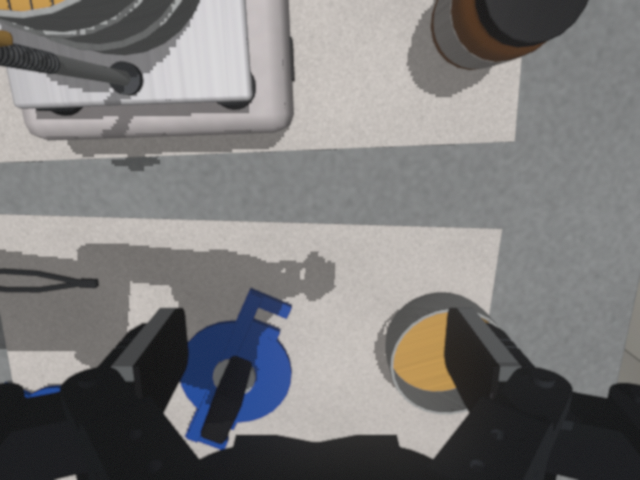

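The candidates for the lid, by scene pixel, are the blue lid at (273,285), a smaller blue one at (235,220), a green one at (176,343) and a white one at (153,222). The larger blue one at (273,285) fits the description. The shaker is at (430,220).

```bash
cat > m.py <<'E'
from h import *
def cloud(f,mask=None):
    m=f['z_map']>0
    if mask is not None: m&=mask
    v,u=np.nonzero(m); return world(f,u,v),u,v
def blue(f):
    h=cv2.cvtColor(f['image'],cv2.COLOR_RGB2HSV)
    return ((h[...,0]>100)&(h[...,0]<130)&(h[...,1]>130)&(h[...,2]>40))
E
python3 - <<'E'
from m import *
for n in ['scene','side','wrist']:
    f=grab(n)
    if n=='scene': cv2.imwrite('pics/crop1.png',cv2.cvtColor(cv2.resize(f['image'][190:330,200:350],None,fx=5,fy=4),cv2.COLOR_RGB2BGR)[:600,:800])
    P,u,v=cloud(f,blue(f))
    k=(P[:,2]<40)&(P[:,2]>-5)&(P[:,0]>300)&(P[:,0]<900)
    P=P[k];u=u[k];v=v[k]
    lab=cv2.connectedComponents((lambda a:(a.__setitem__((v,u),1),a)[1])(np.zeros((480,640),np.uint8)))[1][v,u]
    for l in set(lab):
        q=P[lab==l]
        if len(q)>100: 
            c=world(f,u[lab==l],v[lab==l],14.)
            r=cv2.minAreaRect(c[:,:2].astype(np.float32)); print(n,len(q),q.mean(0).round(1),np.percentile(q[:,2],[5,50,95]).round(1),r)
    # shaker rim
    P,u,v=cloud(f)
    k=(P[:,2]>193)&(P[:,2]<203)&(P[:,0]>450)&(P[:,0]<800)&(P[:,1]>40)&(P[:,1]<450)
    q=P[k]; 
    if len(q): print('rim',len(q),np.percentile(q,[2,50,98],axis=0).round(1).tolist())
    # grip tops
    k=(P[:,2]>72)&(P[:,2]<84)&(P[:,0]>450)&(P[:,0]<800)&(abs(P[:,1])<150); q=P[k]
    if len(q): print('top',len(q),np.percentile(q,[5,50,95],axis=0).round(1).tolist())
E
```

```text
scene 793 [ 402.6 -221.7   11.5] [ 7.9 11.3 15. ] ((397.9343566894531, -222.37570190429688), (78.67683410644531, 128.72885131835938), 85.61031341552734)
scene 1692 [ 579.9 -164.4   14.5] [11.4 14.3 18.2] ((573.3236083984375, -164.59188842773438), (168.59490966796875, 105.92210388183594), 41.105892181396484)
rim 295 [[492.9, 105.2, 193.3], [558.7, 169.6, 196.8], [591.7, 222.8, 201.0]]
top 793 [[581.9, 61.6, 73.6], [620.7, 111.7, 79.1], [791.0, 144.7, 82.7]]
side 1036 [ 575.9 -196.2   13.2] [10.4 13.  16.5] ((572.4925537109375, -186.0850830078125), (140.88343811035156, 78.85135650634766), 41.18450927734375)
side 1322 [ 395.1 -231.5    9.9] [ 7.1  9.8 12.9] ((396.5477600097656, -229.46237182617188), (80.52604675292969, 129.6577911376953), 37.1282844543457)
rim 264 [[488.3, 83.9, 193.1], [536.4, 152.8, 195.9], [588.3, 218.1, 202.2]]
top 1550 [[457.1, 56.5, 73.4], [534.4, 77.8, 78.0], [758.2, 135.7, 81.6]]
wrist 7786 [ 577.2 -155.8   14.6] [12.9 14.2 17.4] ((575.0908203125, -166.63522338867188), (173.65386962890625, 100.9168701171875), 74.90495300292969)
wrist 164 [ 386.  -187.5   10.6] [ 8.7 10.7 12.2] ((387.434326171875, -184.97755432128906), (35.599918365478516, 6.151157855987549), 10.51733684539795)
rim 1263 [[534.8, 85.4, 193.2], [546.6, 104.6, 197.4], [564.2, 109.2, 202.1]]
top 12830 [[474.4, 57.7, 74.0], [598.2, 72.3, 79.1], [756.4, 130.3, 81.4]]
```

View pics/crop1.png

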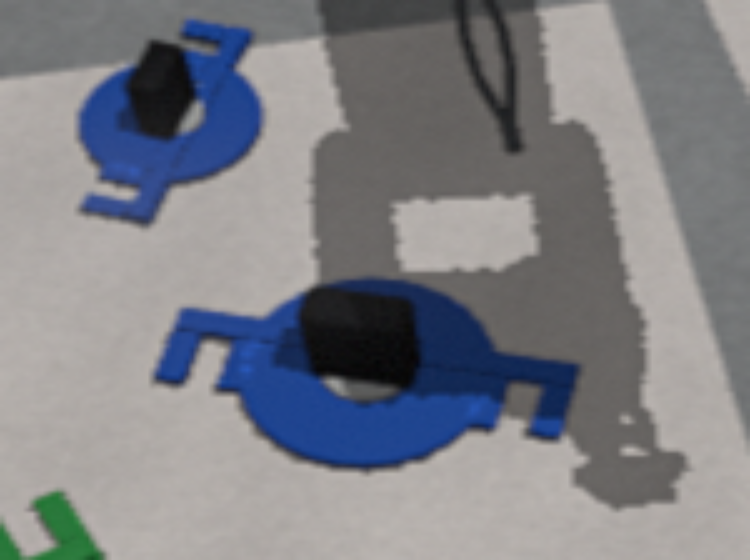

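The crop confirms the larger blue lid, with its slots opening away from the robot. Next I move the wrist camera over it for a precise fix.

Emit:
servo_tool --pt "0 0 0 -25 -18 0 1" --pt "0 0 0 -50 -36 0 1" --pt "0 0 0 -75 -54 0 1" --pt "0 0 0 -100 -75 0 1" --pt "0 0 0 -105 -75 0 1" --pt "0 0 0 -105 -75 0 1"

```text
time_s: 1.85
tcp_pos: [574.5, -106.5, 253.5]
eef_rot: [0.0, 0.708, 0.706, 0.0]
ft_force: [1.3, 0.2, -0.4]
opening: 85.8
```

```bash
cat > fit.py <<'E'
from m import *
from scipy.optimize import minimize
def fitlid(f,z=14.,x0=(575,-165,-.25),zb=0):
    M=blue(f)
    P,u,v=cloud(f,M)
    k=(abs(P[:,2]-z)<7)&(np.hypot(P[:,0]-x0[0],P[:,1]-x0[1])<110)
    B=np.zeros((480,640),np.uint8);B[v[k],u[k]]=1
    W=world(f,u[k],v[k],z)[:,:2]
    return B,W
E
python3 - <<'E'
from fit import *
f=grab('wrist','w1.png'); print(get_obs()['tcp_pos'],get_obs()['eef_rot'])
B,W=fitlid(f)
print(len(W),W.mean(0),cv2.minAreaRect(W.astype(np.float32)))
# topdown at z=14, 0.4mm/px, centre 575,-165 ; rows: x up ; cols: y
s=.4;n=550
xs=575+ (n/2-np.arange(n))*s; ys=-165-(np.arange(n)-n/2)*s
X,Y=np.meshgrid(xs,ys,indexing='ij')
p=proj(f,np.stack([X,Y,np.full_like(X,14)],-1)).reshape(n,n,2).astype(np.float32)
T=cv2.remap(f['image'],p[...,0],p[...,1],cv2.INTER_LINEAR)
cv2.imwrite('pics/td1.png',cv2.cvtColor(T,cv2.COLOR_RGB2BGR))
f=grab('scene','scene1.png');f=grab('side','side1.png')
E
```

```text
[ 575.09086547 -105.47720498  253.57566479] [2.05556572e-04 7.07626023e-01 7.06587063e-01 3.04166465e-04]
9989 [ 574.24447561 -158.48697936] ((573.3268432617188, -166.61219787597656), (168.667724609375, 104.16551971435547), 89.16847229003906)
```

View pics/w1.png

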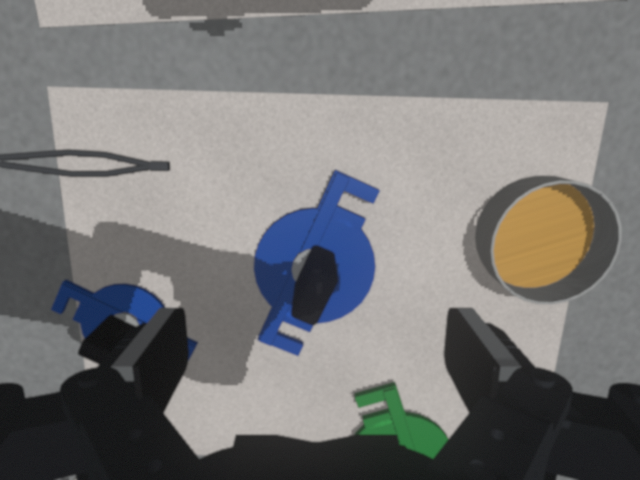

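View pics/td1.png

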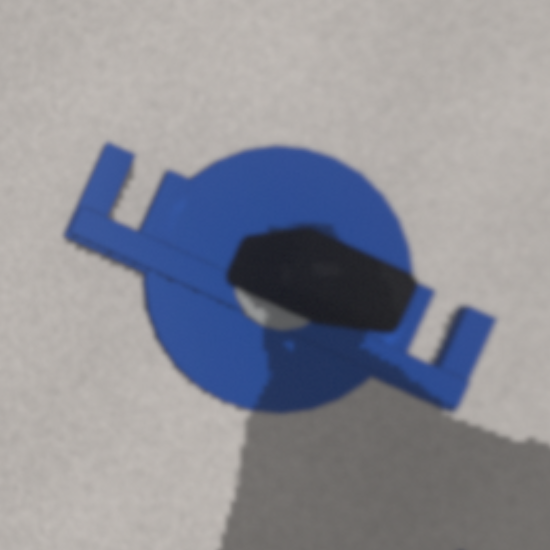

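View pics/scene1.png

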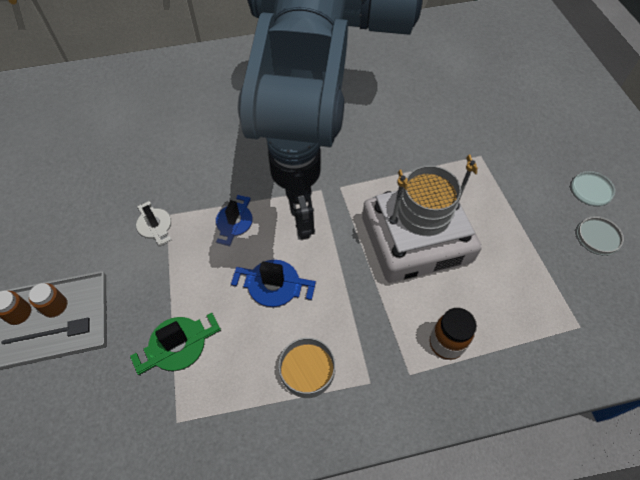

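```bash
cat >> fit.py <<'E'
def topdown(f,z,c,s=.4,n=550):
    xs=c[0]+(n/2-np.arange(n))*s; ys=c[1]-(np.arange(n)-n/2)*s
    X,Y=np.meshgrid(xs,ys,indexing='ij')
    p=proj(f,np.stack([X,Y,np.full_like(X,z)],-1)).reshape(n,n,2).astype(np.float32)
    return cv2.remap(f['image'],p[...,0],p[...,1],cv2.INTER_LINEAR),X,Y
def fit2(f,z,x0):
    T,X,Y=topdown(f,z,x0,.8,280)
    h=cv2.cvtColor(T,cv2.COLOR_RGB2HSV)
    b=((h[...,0]>100)&(h[...,0]<130)&(h[...,1]>120)&(h[...,2]>30)).astype(float)
    w=np.ones_like(b); w[cv2.dilate(((h[...,2]<50)&(b==0)).astype(np.uint8),np.ones((7,7)))>0]=0
    sg=lambda d: 1/(1+np.exp(np.clip(-d/.6,-50,50)))
    def cost(q):
        x,y,a,back=q;c,s_=np.cos(a),np.sin(a)
        lx=c*(X-x)+s_*(Y-y);ly=-s_*(X-x)+c*(Y-y)
        d=sg(54-np.hypot(lx,ly)); e=sg(np.minimum(np.minimum(lx+back,22-lx),86-abs(ly)))
        sl=sg(np.minimum(lx+7,7-abs(abs(ly)-66)))
        m=np.maximum(d,e)*(1-sl)
        hole=np.hypot(lx,ly)>40
        return (w*hole*(m-b)**2).sum()/w.sum()
    best=None
    for da in (-.05,0,.05):
        r=minimize(cost,[x0[0],x0[1],x0[2]+da,15],method='Nelder-Mead',options=dict(xatol=.02,fatol=1e-7,maxiter=600,initial_simplex=np.array([x0[0],x0[1],x0[2]+da,15])+np.vstack([np.zeros(4),np.diag([4,4,.06,3])])))
        if best is None or r.fun<best.fun: best=r
    return best.x,best.fun
E
python3 - <<'E'
from fit import *
for n in ['wrist','scene','side']:
    f=grab(n); print(n,fit2(f,14,(573.4,-166.2,-.418)))
    if n=='wrist': continue
    P,u,v=cloud(f)
    # yellow nuts
    h=cv2.cvtColor(f['image'],cv2.COLOR_RGB2HSV)[v,u]
    k=(P[:,2]>193)&(P[:,2]<203)&(P[:,0]>450)&(P[:,0]<700)&(P[:,1]>60)&(P[:,1]<280)
    q=P[k]; print('rim',len(q),np.percentile(q,[1,50,99],axis=0).round(1).tolist())
    k=(P[:,2]>222)&(P[:,2]<258)&(P[:,0]>450)&(P[:,0]<700)&(P[:,1]>60)&(P[:,1]<280)
    q=P[k]
    c=np.array([540,160]); 
    a=q[q[:,1]>165];b=q[q[:,1]<=150]
    for g in (a,b): print('nut',len(g),np.percentile(g,[2,50,98],axis=0).round(1).tolist() if len(g) else '')
E
```

```text
wrist (array([ 5.73036715e+02, -1.66206219e+02, -4.24001134e-01,  1.88025713e+01]), np.float64(0.008418451191193008))
scene (array([ 5.73080105e+02, -1.65112725e+02, -4.28296139e-01,  2.00532625e+01]), np.float64(0.005437291851697452))
rim 383 [[488.9, 86.8, 193.1], [544.3, 159.7, 197.1], [591.9, 222.4, 201.6]]
nut 157 [[522.0, 214.4, 225.1], [540.5, 221.6, 243.3], [557.4, 230.2, 252.3]]
nut 144 [[525.8, 81.7, 222.9], [544.8, 88.5, 243.4], [560.8, 97.1, 252.7]]
side (array([ 5.70779041e+02, -1.69468600e+02, -4.22144221e-01,  1.68976007e+01]), np.float64(0.02436071895914529))
rim 261 [[487.5, 83.5, 193.1], [537.6, 151.4, 195.9], [588.8, 219.1, 202.1]]
nut 65 [[517.4, 210.4, 222.7], [528.1, 216.9, 237.9], [539.9, 220.2, 249.9]]
nut 167 [[522.5, 78.4, 223.5], [539.9, 85.4, 241.2], [557.9, 91.2, 250.0]]
```

Emit:
servo_tool --pt "0 0 0.08 -12 0 15 1" --pt "0 0 0.17 -24 -1 35 1" --pt "0 0 0.26 -36 -1 55 1" --pt "0 0 0.35 -48 -2 80 1" --pt "0 0 0.424 -60.5 -2 105 1" --pt "0 0 0.424 -60.5 -2 130 1" --pt "0 0 0.424 -60.5 -2 130 1" --pt "0 0 0.424 -60.5 -2 130 1"

```text
time_s: 2.82
tcp_pos: [573.0, -163.6, 122.0]
eef_rot: [-0.002, 0.839, 0.544, -0.001]
ft_force: [-0.8, -1.3, 0.8]
opening: 85.5
```

```bash
python3 - <<'E'
from fit import *
from scipy.spatial.transform import Rotation as Ro
f=grab('wrist','w2.png')
o=get_obs(); print(o['tcp_pos'],o['ft_force'])
R=Ro.from_quat(np.roll(o['eef_rot'],-1)).as_matrix();print(R.round(4))
print(R.T@(np.array([573,-166,63])-o['tcp_pos']))
try: print(fit2(f,14,(573,-166,-.424)))
except Exception as e: print(e)
E
```

```text
[ 574.15769496 -164.10745581  123.83425183] [ 0.77155601  0.18976272 -0.1358692 ]
[[ 4.090e-01  9.125e-01  3.000e-04]
 [ 9.125e-01 -4.090e-01  1.000e-04]
 [ 2.000e-04  2.000e-04 -1.000e+00]]
[-2.21269832 -0.29461509 60.83375169]
(array([ 5.73593105e+02, -1.66734622e+02, -4.25670692e-01,  1.88891194e+01]), np.float64(0.008835340891594498))
```

View pics/w2.png

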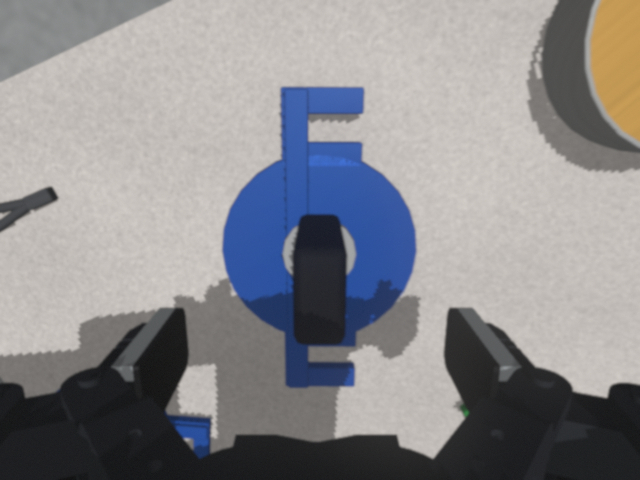

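Emit:
servo_tool --pt "0 0 0 -2.4 0 20 1" --pt "0 0 0 -2.4 0 40 1" --pt "0 0 0 -2.4 0 55 1" --pt "0 0 0 -2.4 0 60 1" --pt "0 0 0 -2.4 0 60 1" --pt "0 0 0 -2.4 0 60 1"

```text
time_s: 3.37
tcp_pos: [574.5, -166.5, 65.7]
eef_rot: [0.001, 0.839, 0.544, 0.001]
ft_force: [0.3, 0.6, 0.4]
opening: 85.2
```

Emit:
servo_tool --pt "0 0 0 0 0 0 0.1" --pt "0 0 0 0 0 0 0.1" --pt "0 0 0 0 0 0 0.1" --pt "0 0 0 0 0 0 0.1" --pt "0 0 0 0 0 0 0.1" --pt "0 0 0 0 0 0 0.1" --pt "0 0 0 0 0 0 0.1" --pt "0 0 0 0 0 0 0.1" --pt "0 0 0 0 0 0 0.1" --pt "0 0 0 0 0 0 0.1" --squeeze 60

```text
time_s: 4.2
tcp_pos: [574.7, -166.6, 66.1]
eef_rot: [0.001, 0.839, 0.544, 0.001]
ft_force: [-0.3, 0.8, 4.3]
opening: 21.2
```

```bash
python3 - <<'E'
from fit import *
o=get_obs(); print(o['tcp_pos'],o['ft_force'],o['opening'],o['time_s'],o['eef_rot'])
f=grab('wrist','w3.png');print(fit2(f,14,(573,-166,-.424)))
E
```

```text
[ 574.7056573  -166.63451455   66.09495102] [-0.31368784  0.79688262  4.29805415] 21.161169209801734 4.2 [0.00145664 0.83915922 0.543883   0.00098015]
(array([ 5.74867225e+02, -1.68177493e+02, -4.18413075e-01,  1.92519725e+01]), np.float64(0.005884017560072384))
```

View pics/w3.png

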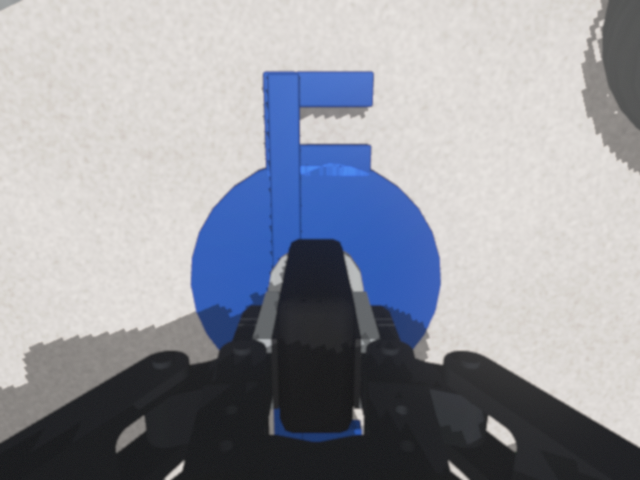

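Emit:
servo_tool --pt "0 0 0 0 0 -5 0.1" --pt "0 0 0 0 0 -15 0.1" --pt "0 0 0 0 0 -35 0.1" --pt "0 0 0 0 0 -60 0.1" --pt "0 0 0 0 0 -85 0.1" --pt "0 0 0 0 0 -110 0.1" --pt "0 0 0 0 0 -135 0.1" --pt "0 0 0 0 0 -160 0.1" --pt "0 0 0 0 0 -185 0.1" --pt "0 0 0 0 0 -205 0.1" --pt "0 0 0 0 0 -210 0.1" --pt "0 0 0 0 0 -210 0.1"

```text
time_s: 5.25
tcp_pos: [574.5, -166.5, 277.8]
eef_rot: [0.003, 0.839, 0.544, 0.002]
ft_force: [0.6, -0.3, -3.7]
opening: 21.3
```

```bash
cat >> fit.py <<'E'
from scipy.spatial.transform import Rotation as Ro
def delta(target,yaw):
    o=get_obs(); R=Ro.from_quat(np.roll(o['eef_rot'],-1)).as_matrix()
    Rt=Ro.from_euler('z',yaw).as_matrix()@np.array([[0,1,0],[1,0,0],[0,0,-1.]])
    print('tcp',o['tcp_pos'].round(2),'F',o['ft_force'].round(2),'op',round(o['opening'],1),'t',o['time_s'],'yaw',round(float(np.arctan2(R[1,1],R[0,1])),4))
    print('rotvec',Ro.from_matrix(R.T@Rt).as_rotvec().round(4),'shift',(R.T@(np.array(target)-o['tcp_pos'])).round(2))
E
python3 - <<'E'
from fit import *
f=grab('wrist','w4.png'); delta((450,-40,275),.026)
E
```

```text
tcp [ 573.71 -166.19  275.65] F [ 0.12 -0.17 -4.32] op 21.1 t 5.3 yaw -0.4207
rotvec [ 0.0032  0.0006 -0.4467] shift [ 6.4660e+01 -1.6446e+02  1.2000e-01]
```

View pics/w4.png

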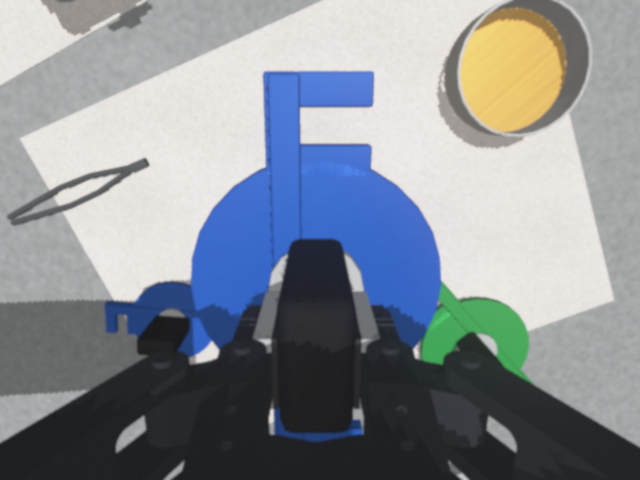

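Emit:
servo_tool --pt "0 0 -0.04 5 -14 0 0.1" --pt "0 0 -0.09 13 -34 0 0.1" --pt "0 0 -0.14 21 -54 0 0.1" --pt "0 0 -0.2 30 -76 0 0.1" --pt "0 0 -0.26 39 -98 0 0.1" --pt "0 0 -0.32 48 -122 0 0.1" --pt "0 0 -0.38 56 -144 0 0.1" --pt "0 0 -0.43 62 -158 0 0.1" --pt "0.003 0 -0.447 64.7 -164.5 0 0.1" --pt "0.003 0 -0.447 64.7 -164.5 0 0.1" --pt "0.003 0 -0.447 64.7 -164.5 0 0.1"

```text
time_s: 6.22
tcp_pos: [449.9, -40.1, 274.1]
eef_rot: [-0.0, 0.698, 0.716, -0.001]
ft_force: [-0.1, 0.1, -2.9]
opening: 21.5
```

```bash
python3 - <<'E'
from fit import *
delta((450,150,275),.026)
f=grab('scene','s5.png')
E
```

```text
tcp [449.85 -40.05 274.12] F [-0.11  0.06 -2.9 ] op 21.5 t 6.2167 yaw 0.0255
rotvec [-0.0012  0.0005 -0.0005] shift [189.99   4.98  -0.97]
```

View pics/s5.png

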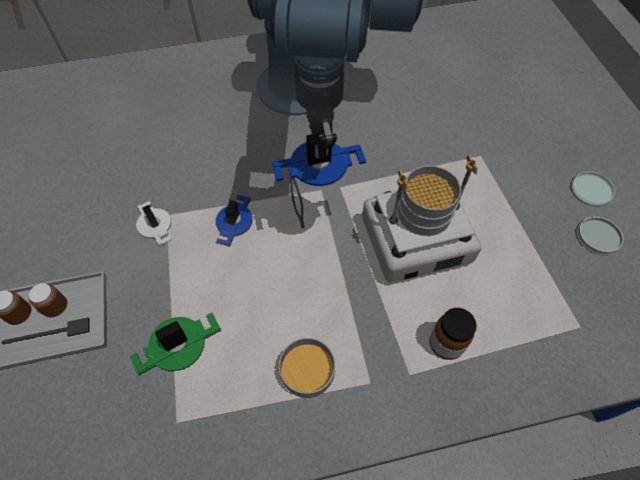

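Emit:
servo_tool --pt "0 0 0 10 1 0 0.1" --pt "0 0 0 25 2 0 0.1" --pt "0 0 0 40 2 0 0.1" --pt "0 0 0 48 2 0 0.1" --pt "0 0 0 50 2 0 0.1" --pt "0 0 0 50 2 0 0.1" --pt "0 0 0 50 2 0 0.1"

```text
time_s: 6.85
tcp_pos: [451.1, 9.4, 274.4]
eef_rot: [0.0, 0.698, 0.716, -0.001]
ft_force: [-0.7, -0.5, -3.9]
opening: 21.3
```

```bash
python3 - <<'E'
from fit import *
delta((450,150,275),.026)
f=grab('wrist','w6.png')
print([(b['score'],b['extent']) for b in boxes_of('wrist','nuts')])
print(proj(f,[[541,222,248],[544.5,88.5,248]]))
E
```

```text
tcp [451.11   9.38 274.38] F [-0.68 -0.54 -3.9 ] op 21.3 t 6.85 yaw 0.025
rotvec [-0.0009  0.001  -0.001 ] shift [140.61   2.41  -0.76]
[(0.77, [496.8, 63.2, 286.5, 126.5])]
[[ 715.66866578 -509.1382915 ]
 [ 611.37721391   88.23618411]]
```

View pics/w6.png

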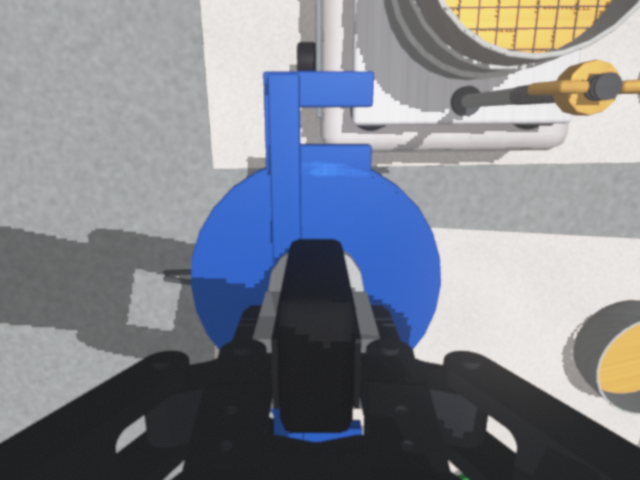

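Emit:
servo_tool --pt "0 0 0 15 0 0 0.1" --pt "0 0 0 40 1 0 0.1" --pt "0 0 0 65 1 0 0.1" --pt "0 0 0 90 2 0 0.1" --pt "0 0 0 115 2 0 0.1" --pt "0 0 0 132 2 0 0.1" --pt "0 0 0 140 2 0 0.1" --pt "0 0 0 140 2 0 0.1" --pt "0 0 0 140 2 0 0.1"

```text
time_s: 7.7
tcp_pos: [449.8, 148.6, 274.3]
eef_rot: [0.0, 0.698, 0.716, -0.001]
ft_force: [-0.8, 0.5, -3.8]
opening: 21.1
```

```bash
python3 - <<'E'
from fit import *
delta((450,150,275),.026)
f=grab('wrist','w7.png')
grab('scene','s7.png');grab('side','d7.png')
E
```

```text
tcp [449.8  148.62 274.28] F [-0.84  0.54 -3.8 ] op 21.1 t 7.7 yaw 0.0244
rotvec [-0.0009  0.0015 -0.0016] shift [ 1.38  0.24 -0.72]
```

View pics/w7.png

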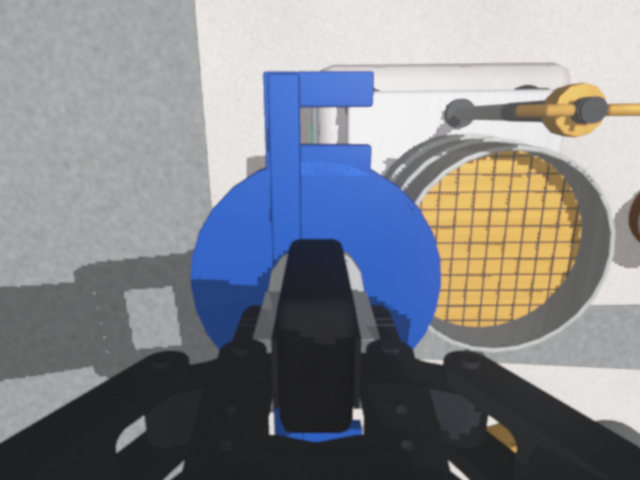

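View pics/d7.png

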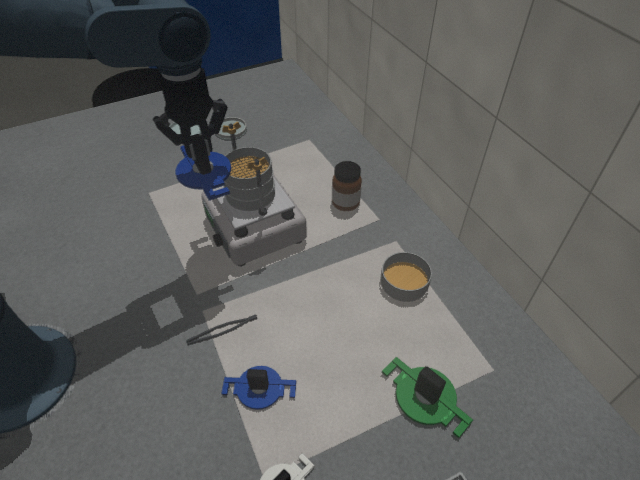

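View pics/s7.png

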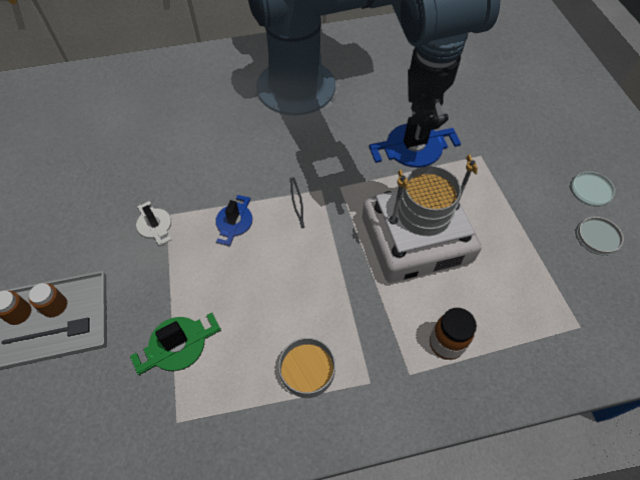

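```bash
python3 - <<'E'
from fit import *
f=grab('wrist')
P7=world(f,[593],[110],248.)[0]; print('left rod',P7)
import copy
g=dict(f); R=np.array(f['R']); C=-R.T@np.array(f['t']); C2=C+np.array([450.5-450,10-150,0.])
g['t']=-R@C2; print('right rod',world(g,[605],[86],248.)[0])
# heights
P,u,v=cloud(f)
bl=blue(f)[v,u]
k=bl&(abs(P[:,2]-220)<25); print('lid plate z',np.percentile(P[k,2],[10,50,90]))
k=(P[:,2]>185)&(P[:,2]<206)&~bl&(P[:,0]>470)&(P[:,0]<620)&(P[:,1]>80)&(P[:,1]<215)
q=P[k];d=f['z_map']
print('rimpts',len(q),np.percentile(q[:,2],[10,50,80,90,95,98]))
q=q[(q[:,2]>196)]
A=np.c_[2*q[:,:2],np.ones(len(q))];s=np.linalg.lstsq(A,(q[:,:2]**2).sum(1),rcond=None)[0]
print('circ',s[:2],np.sqrt(s[2]+s[0]**2+s[1]**2),np.percentile(q,[1,99],axis=0))
print(fit2(f,223,(450,148,.025)))
for z in (199,):
    T,X,Y=topdown(f,z,(542,155),.4,500); cv2.imwrite('pics/td7.png',cv2.cvtColor(T,cv2.COLOR_RGB2BGR))
T,X,Y=topdown(f,223,(450,148),.4,500); cv2.imwrite('pics/td7b.png',cv2.cvtColor(T,cv2.COLOR_RGB2BGR))
for n in ['scene','side']:
    f=grab(n); s=f['image'][140:240,380:500] if n=='scene' else f['image'][110:220,150:300]
    cv2.imwrite('pics/c7%s.png'%n,cv2.cvtColor(cv2.resize(s,None,fx=5,fy=5,interpolation=2),cv2.COLOR_RGB2BGR))
    print(n,fit2(f,223,(450,148,.025)))
E
```

```text
left rod [538.78058197 220.27558914 248.        ]
right rod [541.66580923  87.68806011 248.        ]
lid plate z [221.34020443 222.23595288 224.90823449]
rimpts 7587 [186.98807692 194.52780158 197.56537772 198.03850166 198.35924663
 198.69741379]
circ [539.80033496 155.49125054] 50.35251541107783 [[496.50429048 104.53582787 196.09985418]
 [590.9268123  206.4478468  199.1833377 ]]
(array([4.50249940e+02, 1.46516102e+02, 2.65612298e-02, 1.89451509e+01]), np.float64(0.006293098025580323))
scene (array([4.52499601e+02, 1.47674409e+02, 2.45669791e-02, 2.24235181e+01]), np.float64(0.005640779029881792))
side (array([4.49096059e+02, 1.42370297e+02, 3.83611915e-02, 1.84448044e+01]), np.float64(0.010103943192083955))
```

View pics/td7.png

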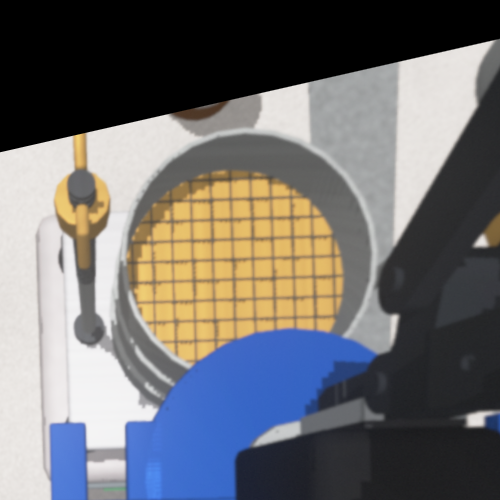

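View pics/c7scene.png

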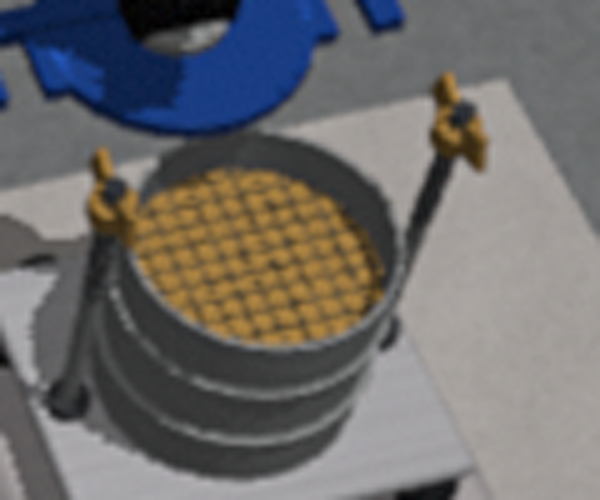

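View pics/c7side.png

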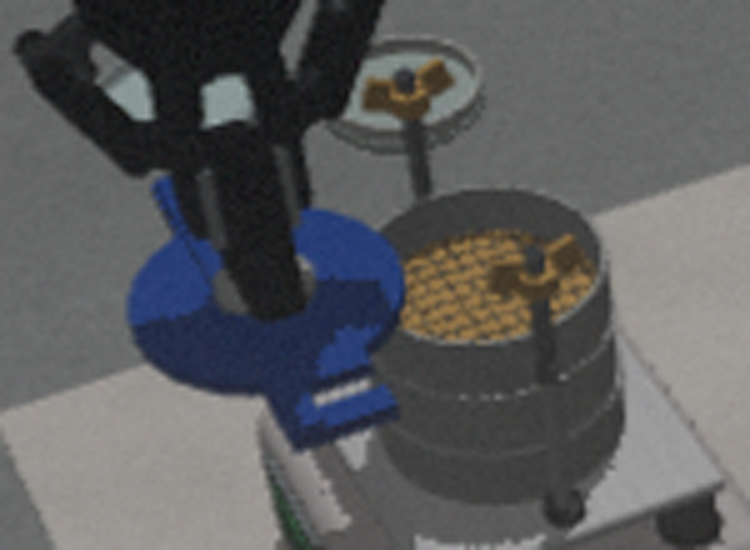

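Emit:
servo_tool --pt "0 0 0 2 0 0 0.1" --pt "0 0 0 5 4 0 0.1" --pt "0 0 0 5.6 14 0 0.1" --pt "0 0 0 5.6 26 0 0.1" --pt "0 0 0 5.6 38 0 0.1" --pt "0 0 0 5.6 48 0 0.1" --pt "0 0 0 5.6 52 0 0.1" --pt "0 0 0 5.6 52 0 0.1" --pt "0 0 0 5.6 52 0 0.1"

```text
time_s: 8.75
tcp_pos: [501.5, 155.3, 274.0]
eef_rot: [-0.0, 0.699, 0.715, -0.001]
ft_force: [-0.5, -0.2, -3.2]
opening: 21.4
```

```bash
cat >chk.py <<'E'
import sys
from fit import *
i=sys.argv[1];g=[float(a) for a in sys.argv[2:6]]  # x y yaw ztop guess
delta((0,0,0),.024)
f=grab('wrist','w%s.png'%i); r=fit2(f,g[3],g[:3]); print(r)
P,u,v=cloud(f);bl=blue(f)[v,u]
k=bl&(abs(P[:,2]-g[3])<25); print('plate z',np.percentile(P[k,2],[10,50,90]).round(1))
q=P[~bl&(P[:,2]>196.2)&(P[:,2]<201)&(P[:,0]>470)&(P[:,0]<620)&(P[:,1]>80)&(P[:,1]<213)]
if len(q)>50: 
    print('rim z',np.percentile(q[:,2],[50,90]))
E
python3 chk.py 8 502 153 .025 222
python3 - <<'E'
from fit import *
for n in ['scene','side']:
    f=grab(n); s=f['image'][140:240,380:500] if n=='scene' else f['image'][110:220,150:300]
    cv2.imwrite('pics/c8%s.png'%n,cv2.cvtColor(cv2.resize(s,None,fx=5,fy=5,interpolation=2),cv2.COLOR_RGB2BGR))
E
```

```text
tcp [501.48 155.34 274.04] F [-0.5  -0.21 -3.2 ] op 21.4 t 8.75 yaw 0.0231
rotvec [-0.0016  0.0009 -0.0009] shift [-143.46 -504.5   274.98]
(array([5.01901225e+02, 1.53658003e+02, 2.69887689e-02, 1.92355294e+01]), np.float64(0.0055439358435807485))
plate z [221.1 222.  224.7]
rim z [197.61424614 198.48822966]
```

View pics/w8.png

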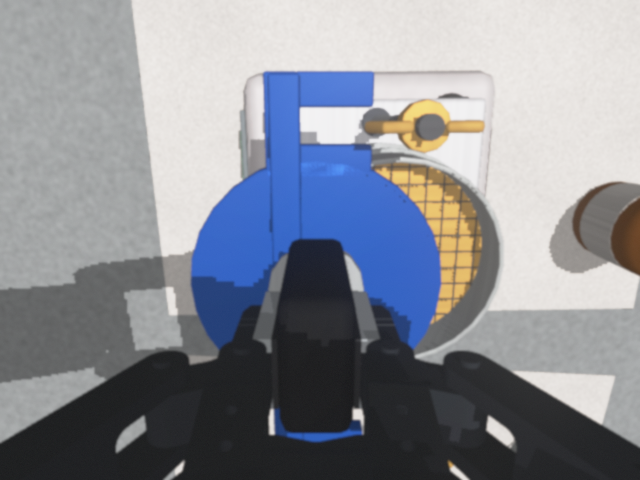

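View pics/c8scene.png

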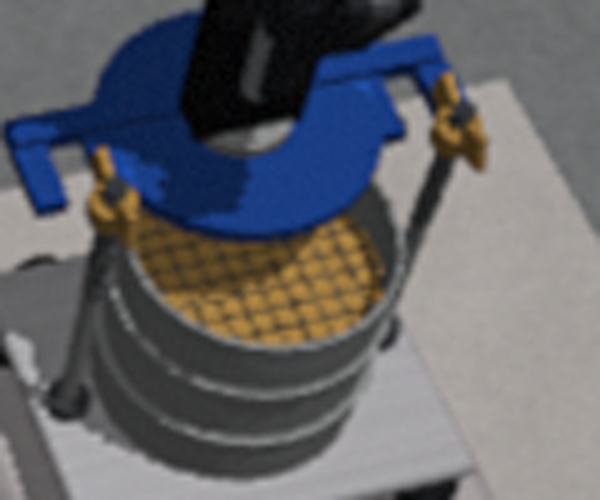

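View pics/c8side.png

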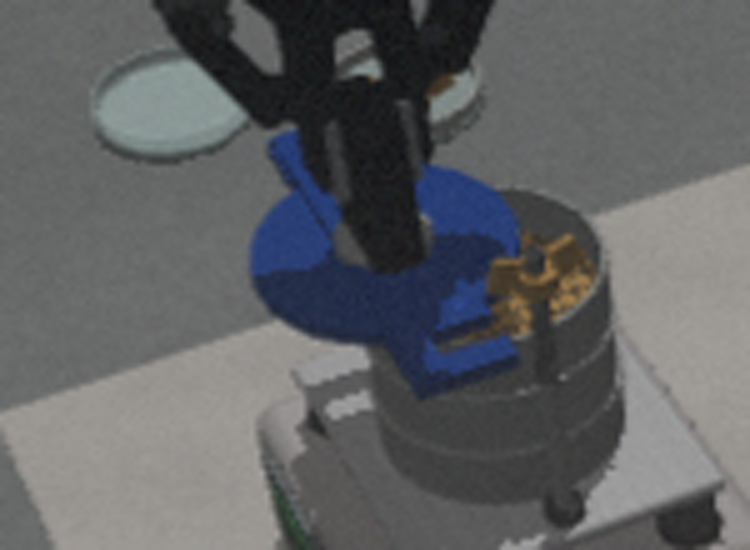

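```bash
python3 - <<'E'
from fit import *
f=grab('wrist')
rod=world(f,[431],[126],248.)[0]; 
h=cv2.cvtColor(f['image'],cv2.COLOR_RGB2HSV); 
print('rod',rod, 'nut ring', world(f,[402,446],[126,126],240.).round(1))
s=world(f,[340,340,370,370],[106.5,144.5,106.5,144.5],222.); print('slot edges',s.round(1))
# rod near rim below nut is hidden; foot at
c=np.array([501.9,153.66]);a=.025
y=np.array([-np.sin(a),np.cos(a)]);x=np.array([np.cos(a),np.sin(a)])
d=rod[:2]-c; print('rod in lid frame x,y',d@x,d@y)
E
```

```text
rod [538.03903823 221.28695022 248.        ] nut ring [[530.1 220.9 240. ]
 [545.3 221.3 240. ]]
slot edges [[509.3 227.3 222. ]
 [509.9 213.1 222. ]
 [520.8 227.5 222. ]
 [521.6 213.4 222. ]]
rod in lid frame x,y 37.81824301393652 66.70243605324636
```

Emit:
servo_tool --pt "0 0 0 0.6 3 0 0.1" --pt "0 0 0 0.6 7 0 0.1" --pt "0 0 0 0.6 12 0 0.1" --pt "0 0 0 0.6 18 0 0.1" --pt "0 0 0 0.6 24 0 0.1" --pt "0 0 0 0.6 30 0 0.1" --pt "0 0 0 0.6 34 0 0.1" --pt "0 0 0 0.6 37 0 0.1" --pt "0 0 0 0.6 37.5 0 0.1" --pt "0 0 0 0.6 37.5 0 0.1" --pt "0 0 0 0.6 37.5 0 0.1"

```text
time_s: 9.87
tcp_pos: [538.6, 156.8, 274.2]
eef_rot: [-0.0, 0.699, 0.715, -0.001]
ft_force: [-0.1, 0.8, -3.4]
opening: 21.7
```

```bash
python3 chk.py 9 539 154.6 .025 222
python3 - <<'E'
from fit import *
for n in ['scene','side']:
    f=grab(n); s=f['image'][140:240,380:500] if n=='scene' else f['image'][110:220,150:300]
    cv2.imwrite('pics/c9%s.png'%n,cv2.cvtColor(cv2.resize(s,None,fx=5,fy=5,interpolation=2),cv2.COLOR_RGB2BGR))
E
```

```text
tcp [538.59 156.84 274.19] F [-0.09  0.8  -3.37] op 21.7 t 9.8667 yaw 0.0233
rotvec [-0.0011  0.0009 -0.0007] shift [-143.99 -541.78  274.94]
(array([5.38892853e+02, 1.54998772e+02, 3.50686732e-02, 1.81427455e+01]), np.float64(0.009210228592902655))
plate z [221.2 222.1 224.7]
```

View pics/w9.png

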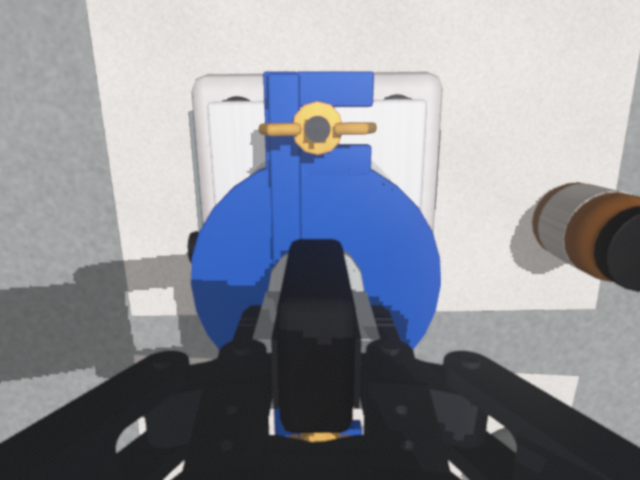

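View pics/c9scene.png

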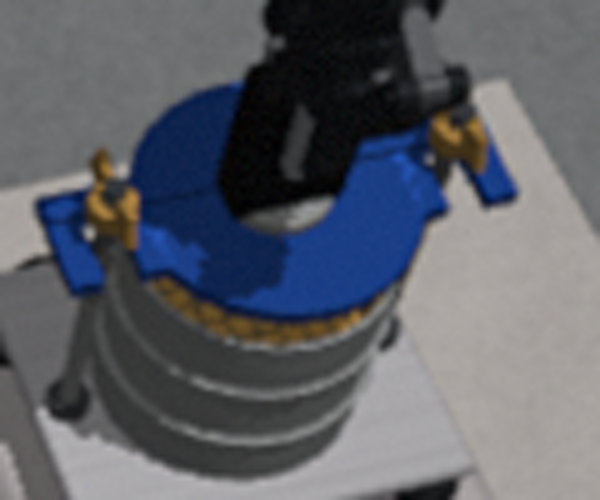

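View pics/c9side.png

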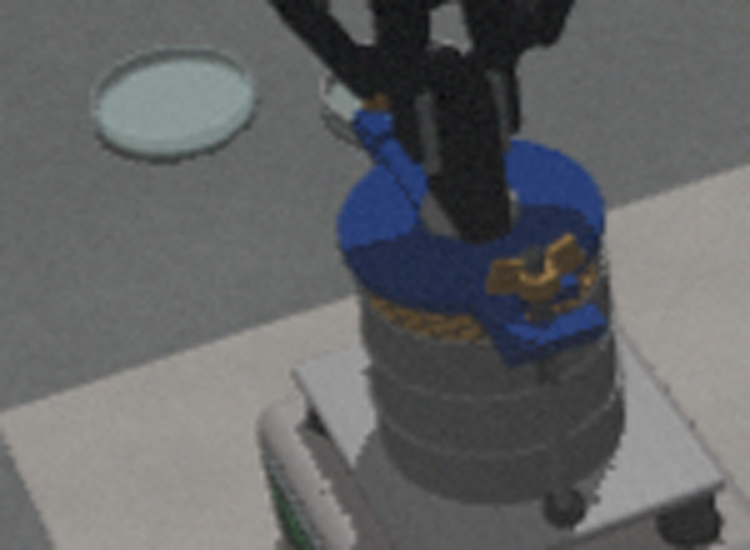

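```bash
python3 - <<'E'
from fit import *
f=grab('wrist')
rod=world(f,[317.5],[127],248.)[0]; s=world(f,[350,350,316,316],[106.5,144.5,106.5,144.5],222.)
print(rod,s.round(1)); print(world(f,[301,265],[90,90],222.))
c=np.array([538.9,155.0]);a=.025
y=np.array([-np.sin(a),np.cos(a)]);x=np.array([np.cos(a),np.sin(a)])
d=rod[:2]-c; print(d@x,d@y)
f=grab('scene'); print(fit2(f,222,(540,155,.025)))
print(proj(f,[[538.6+ -66*np.sin(.023),155+66,248],[538.6+66*np.sin(.023),155-66,248]]))
E
```

```text
[538.18831052 221.61921503 248.        ] [[550.5 228.9 222. ]
 [551.1 214.7 222. ]
 [537.5 228.6 222. ]
 [537.8 214.4 222. ]]
[[531.69641577 234.41534058 222.        ]
 [518.09294653 234.10566203 222.        ]]
0.9538398094002222 66.61618799131533
(array([5.39442639e+02, 1.56789341e+02, 2.01977251e-02, 1.82952725e+01]), np.float64(0.015971412688824453))
[[471.10417164 162.45427788]
 [401.2858544  177.0891839 ]]
```

Emit:
servo_tool --pt "0 0 0 0 0 3 0.1" --pt "0 0 0 0 0 6 0.1" --pt "0 0 0 0 0 9 0.1" --pt "0 0 0 0 0 11 0.1" --pt "0 0 0 0 0 12 0.1" --pt "0 0 0 0 0 13 0.1" --pt "0 0 0 0 0 14 0.1" --pt "0 0 0 0 0 14 0.1" --pt "0 0 0 0 0 14 0.1"

```text
time_s: 10.87
tcp_pos: [538.6, 156.8, 260.4]
eef_rot: [0.0, 0.699, 0.715, -0.001]
ft_force: [-0.4, -0.1, -4.1]
opening: 21.4
```

```bash
python3 chk.py 10 539 155 .025 208
python3 - <<'E'
from fit import *
for n in ['scene','side']:
    f=grab(n); s=f['image'][140:240,380:500] if n=='scene' else f['image'][110:220,150:300]
    cv2.imwrite('pics/c10%s.png'%n,cv2.cvtColor(cv2.resize(s,None,fx=5,fy=5,interpolation=2),cv2.COLOR_RGB2BGR))
for i in range(6): print(get_obs()['ft_force'], get_obs()['wrist_torque']); grab('wrist')
E
```

```text
tcp [538.62 156.82 260.36] F [-0.38 -0.06 -4.09] op 21.4 t 10.8667 yaw 0.0233
rotvec [-0.0007  0.0009 -0.0007] shift [-143.98 -541.96  260.85]
(array([5.38808482e+02, 1.54963229e+02, 3.67214230e-02, 1.79096138e+01]), np.float64(0.009811907752608286))
plate z [207.4 208.3 210.9]
[-0.43399453  0.27846291 -3.36704594] [ 0.02410962 -0.00916574  0.02584852]
[-0.1817959  -0.07941518 -3.33307913] [ 0.01996527 -0.02377215 -0.01594618]
[ 0.33653802 -0.22664335 -2.52576474] [ 1.96586056e-02  1.75057526e-02 -6.05594190e-05]
[ 0.87285724 -0.2527684  -3.45230205] [0.0576652  0.01280478 0.06761765]
[ 0.38908853 -0.35759374 -3.37290616] [ 0.02105003 -0.0299414   0.00234604]
[-0.09442463 -0.20939329 -3.72097803] [ 0.04103122 -0.05788056 -0.02941576]
```

View pics/c10side.png

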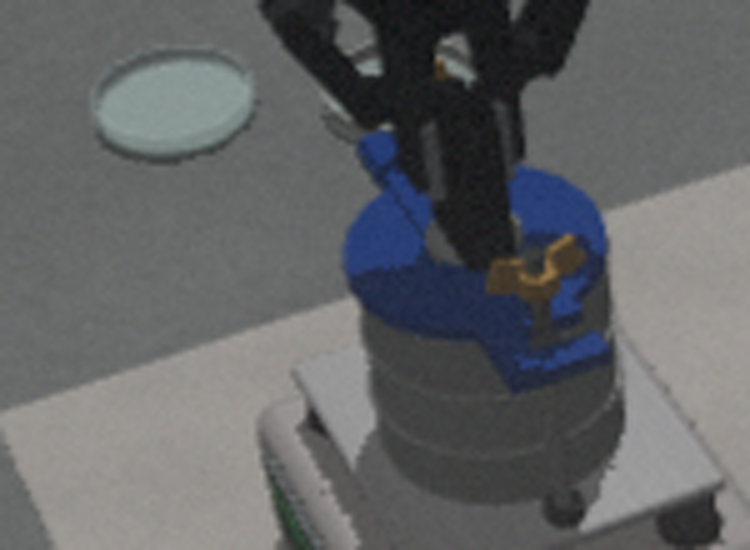

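View pics/c10scene.png

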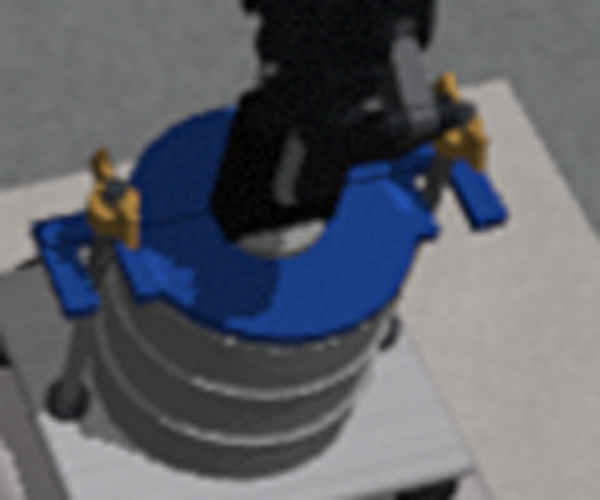

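Emit:
servo_tool --pt "0 0 0 0 0 1 0.1" --pt "0 0 0 0 0 2 0.1" --pt "0 0 0 0 0 3 0.1" --pt "0 0 0 0 0 4 0.1" --pt "0 0 0 0 0 5 0.1" --pt "0 0 0 0 0 6 0.1" --pt "0 0 0 0 0 6 0.1" --pt "0 0 0 0 0 6 0.1"

```text
time_s: 11.98
tcp_pos: [538.6, 156.8, 254.8]
eef_rot: [0.0, 0.699, 0.715, -0.001]
ft_force: [-2.6, -0.4, 1.3]
opening: 21.2
```

```bash
python3 chk.py 11 539 155 .025 202
python3 - <<'E'
from fit import *
for i in range(6): print(get_obs()['ft_force'], get_obs()['wrist_torque']); f=grab('wrist')
print(world(f,[317.5],[127],246)) 
E
```

```text
tcp [538.62 156.8  254.83] F [-2.56 -0.35  1.28] op 21.2 t 11.9833 yaw 0.0234
rotvec [-0.0005  0.001  -0.0006] shift [-143.93 -542.    255.26]
(array([5.38859175e+02, 1.55000944e+02, 3.68518626e-02, 1.79864723e+01]), np.float64(0.010061000310369017))
plate z [201.9 202.8 205.3]
rim z [200.32391498 200.92604838]
[-2.22255215 -0.69124341  1.81296307] [-0.11524071  0.45654126  0.05074435]
[-2.70311036 -0.52166536  1.64751793] [-0.10327388  0.44212457 -0.05784283]
[-3.08086329 -0.49966413  1.86362935] [-0.10910621  0.44769901  0.00949798]
[-3.4304431  -0.75599165  2.24596435] [-0.07806259  0.36368171  0.00580114]
[-2.63244618 -1.70858124  1.92204644] [-0.12114439  0.41064513  0.01963099]
[-2.99957554 -0.93948307  1.31927854] [-0.135712    0.35228519  0.06097494]
[[538.22547594 221.98800038 246.        ]]
```

View pics/w11.png

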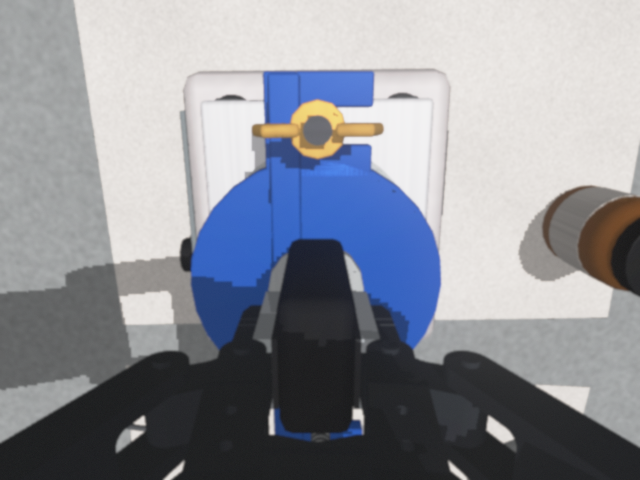

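```bash
python3 - <<'E'
from fit import *
f=grab('wrist')
P,u,v=cloud(f);k=blue(f)[v,u]&(abs(P[:,2]-202.5)<4)&(np.hypot(P[:,0]-539,P[:,1]-155)<53)
q=P[k]
for _ in range(5):
    A=np.c_[q[:,0]-539,q[:,1]-155,np.ones(len(q))];s=np.linalg.lstsq(A,q[:,2],rcond=None)[0]
    r=abs(A@s-q[:,2]);q=q[r<1] if (r<1).sum()>500 else q
print(s,len(q))
# deck plate / housing level planes for bias
k=(P[:,2]>60)&(P[:,2]<130)&(P[:,0]>470)&(P[:,0]<620)&(P[:,1]>170)
print(np.histogram(P[k,2],bins=14,range=(60,130)))
f=grab('side','d11.png');s=f['image'][110:220,170:300]
cv2.imwrite('pics/c11side.png',cv2.cvtColor(cv2.resize(s,None,fx=5,fy=5,interpolation=2),cv2.COLOR_RGB2BGR))
f=grab('scene');s=f['image'][140:240,380:500]
cv2.imwrite('pics/c11scene.png',cv2.cvtColor(cv2.resize(s,None,fx=5,fy=5,interpolation=2),cv2.COLOR_RGB2BGR))
E
```

```text
[-3.95268440e-03  3.87238571e-03  2.02352273e+02] 19757
(array([   0,  264,  375, 2921,  881,    4,    4,   77,  670, 9961,    0,
          0,    0,    0]), array([ 60.,  65.,  70.,  75.,  80.,  85.,  90.,  95., 100., 105., 110.,
       115., 120., 125., 130.]))
```

View pics/c11side.png

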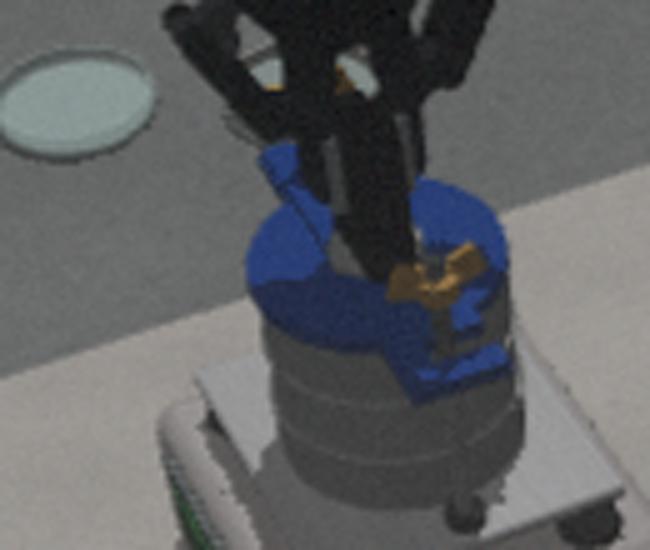

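View pics/c11scene.png

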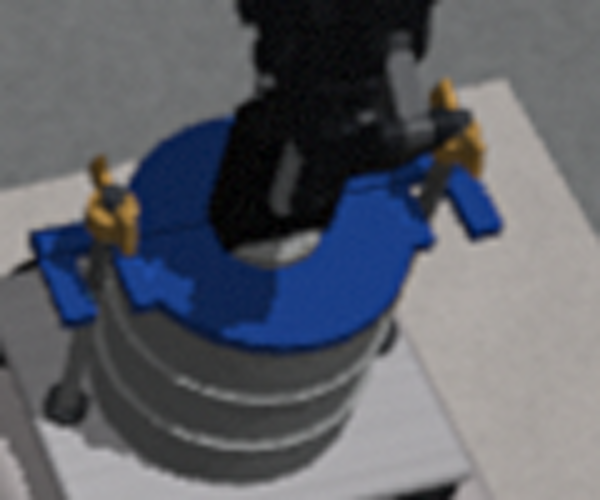

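```bash
python3 - <<'E'
from fit import *
t=np.linspace(0,2*np.pi,90)
out=[]
for n,old,box in [('scene','s7.png',(120,240,370,490)),('side','d7.png',(100,220,160,280))]:
    f=grab(n); im0=cv2.imread('pics/'+old); im1=cv2.cvtColor(f['image'],cv2.COLOR_RGB2BGR)
    for im,c,r in [(im0,(540,155,198.3),52),(im1,(539,155,202.4),54)]:
        a,b,l,rr=box; g=cv2.resize(im[a:b,l:rr],None,fx=3.3,fy=2.5,interpolation=2)
        p=(proj(f,np.c_[c[0]+r*np.cos(t),c[1]+r*np.sin(t),np.full(90,c[2])])+.5-[l,a])*[3.3,2.5]
        cv2.polylines(g,[p.astype(np.int32)],True,(0,0,255),1); out.append(g)
cv2.imwrite('pics/ov.png',np.vstack([np.hstack(out[:2]),np.hstack(out[2:])]))
E
```

```text
(no output)
```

View pics/ov.png

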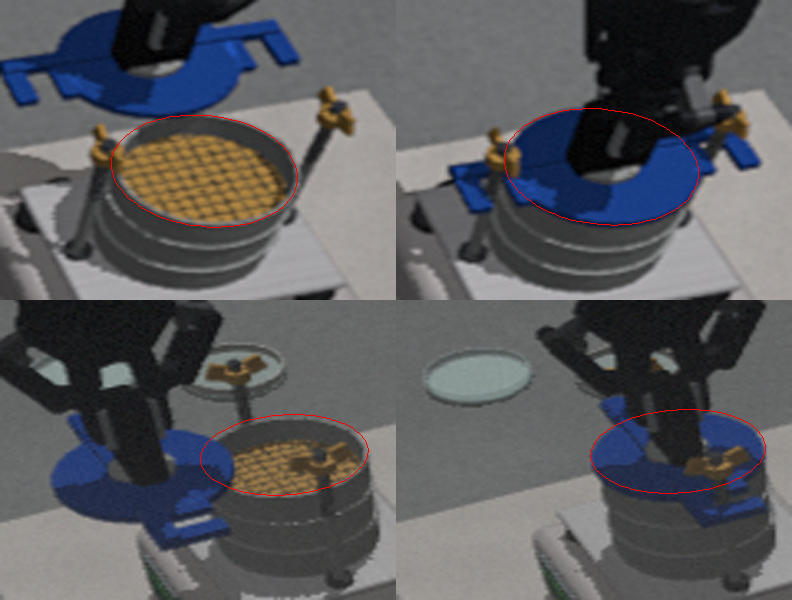

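Emit:
servo_tool --pt "0 0 0 0 -0.5 1 0.1" --pt "0 0 0 0 -1 2 0.1" --pt "0 0 0 0 -1 3 0.1" --pt "0 0 0 0 -1 4 0.1" --pt "0 0 0 0 -1 4 0.1" --pt "0 0 0 0 -1 4 0.1"

```text
time_s: 13.08
tcp_pos: [538.5, 156.8, 251.6]
eef_rot: [0.001, 0.699, 0.715, 0.0]
ft_force: [-0.3, -1.5, 6.5]
opening: 21.2
```

```bash
cat > fo.py <<'E'
from fit import *
F=[];Z=[];T=[]
for i in range(12):
    o=get_obs();F.append(o['ft_force']);Z.append(o['tcp_pos']);T.append(o['wrist_torque']);f=grab('wrist')
print('F',np.mean(F,0).round(2),np.std(F,0).round(2),'T',np.mean(T,0).round(3),'tcp',np.mean(Z,0).round(2),'t',o['time_s'],'op',o['opening'],o['eef_rot'].round(4))
P,u,v=cloud(f);k=blue(f)[v,u]&(abs(P[:,2]-197)<10)&(np.hypot(P[:,0]-539,P[:,1]-155)<53)
q=P[k];print('plate z',np.median(q[:,2]).round(2))
E
python3 fo.py
```

```text
F [-0.62 -1.07  5.91] [0.42 0.51 0.56] T [-0.096  0.153  0.019] tcp [538.49 156.77 251.64] t 13.6333 op 21.260175675352563 [1.100e-03 6.989e-01 7.153e-01 4.000e-04]
plate z 199.56
```

Emit:
servo_tool --pt "0 0 0 -0.2 -0.1 1 0.1" --pt "0 0 0 -0.3 -0.2 2 0.1" --pt "0 0 0 -0.3 -0.2 3 0.1" --pt "0 0 0 -0.3 -0.2 4 0.1" --pt "0 0 0 -0.3 -0.2 4.4 0.1" --pt "0 0 0 -0.3 -0.2 4.4 0.1" --pt "0 0 0 -0.3 -0.2 4.4 0.1" --pt "0 0 0 -0.3 -0.2 4.4 0.1"

```text
time_s: 14.35
tcp_pos: [538.5, 156.7, 249.0]
eef_rot: [0.001, 0.699, 0.715, 0.001]
ft_force: [-3.5, 0.0, 10.7]
opening: 21.2
```

```bash
python3 fo.py
```

```text
F [-4.49 -0.21 10.23] [0.69 0.44 0.48] T [-0.041  0.965 -0.013] tcp [538.51 156.75 248.96] t 14.9 op 21.083193163877393 [0.0011 0.6988 0.7153 0.0009]
plate z 196.87
```

Emit:
servo_tool --pt "0 0 0 0 -0.5 0.4 0.1" --pt "0 0 0 0 -1 0.8 0.1" --pt "0 0 0 0 -1.4 1.2 0.1" --pt "0 0 0 0 -1.4 1.2 0.1" --pt "0 0 0 0 -1.4 1.2 0.1" --pt "0 0 0 0 -1.4 1.2 0.1"

```text
time_s: 15.45
tcp_pos: [538.4, 156.8, 249.8]
eef_rot: [0.002, 0.699, 0.715, 0.002]
ft_force: [0.0, -0.8, 7.7]
opening: 21.0
```

```bash
python3 fo.py
```

```text
F [ 0.19 -0.92  8.33] [0.49 0.38 0.45] T [-0.131  0.485  0.009] tcp [538.35 156.76 249.85] t 16.0 op 21.46946201255908 [0.0023 0.6988 0.7153 0.0023]
plate z 197.75
```

```bash
python3 - <<'E'
from fit import *
delta((538.4,156.8,246),.0233)
E
```

```text
tcp [538.35 156.77 249.85] F [ 0.16 -1.57  8.83] op 21.4 t 16.05 yaw 0.0233
rotvec [ 0.0065  0.0002 -0.    ] shift [0.03 0.02 3.85]
```

Emit:
servo_tool --pt "0.002 0 0 -0.2 -0.3 1 0.1" --pt "0.004 0 0 -0.3 -0.6 2 0.1" --pt "0.006 0 0 -0.3 -0.9 3 0.1" --pt "0.0065 0 0 -0.3 -1.2 4 0.1" --pt "0.0065 0 0 -0.3 -1.2 4.2 0.1" --pt "0.0065 0 0 -0.3 -1.2 4.2 0.1" --pt "0.0065 0 0 -0.3 -1.2 4.2 0.1" --pt "0.0065 0 0 -0.3 -1.2 4.2 0.1"

```text
time_s: 16.72
tcp_pos: [538.5, 156.7, 248.3]
eef_rot: [0.001, 0.699, 0.715, 0.002]
ft_force: [-1.4, -0.4, 10.8]
opening: 21.2
```

```bash
python3 fo.py; python3 - <<'E'
from fit import *
delta((538.4,156.8,246),.0233)
E
```

```text
F [-1.13  0.06 11.08] [0.45 0.42 0.32] T [-0.065  0.619  0.016] tcp [538.48 156.74 248.27] t 17.2667 op 21.20815773786252 [0.0012 0.6988 0.7153 0.0016]
plate z 196.18
tcp [538.48 156.74 248.26] F [-1.33 -0.53 11.3 ] op 21.6 t 17.3167 yaw 0.0233
rotvec [ 0.004  -0.0005  0.    ] shift [ 0.06 -0.09  2.26]
```

Emit:
servo_tool --pt "0.004 0 0 -0.2 -1.4 2.6 0.1" --pt "0.005 0 0 -0.2 -1.6 3 0.1" --pt "0.005 0 0 -0.2 -1.6 3.4 0.1" --pt "0.005 0 0 -0.2 -1.6 3.4 0.1" --pt "0.005 0 0 -0.2 -1.6 3.4 0.1" --pt "0.005 0 0 -0.2 -1.6 3.4 0.1" --pt "0.005 0 0 -0.2 -1.6 3.4 0.1" --pt "0.005 0 0 -0.2 -1.6 3.4 0.1"

```text
time_s: 17.98
tcp_pos: [538.5, 156.7, 247.8]
eef_rot: [0.001, 0.699, 0.715, 0.002]
ft_force: [-0.8, -0.5, 12.8]
opening: 21.5
```

```bash
python3 fo.py; python3 chk.py 12 539 155 .025 196; python3 - <<'E'
from fit import *
out=[]
t=np.linspace(0,2*np.pi,90)
f=grab('scene','s12.png');a=f['image'][120:240,370:490]
g=grab('side','d12.png');b=g['image'][100:220,160:280]
cv2.imwrite('pics/ov2.png',cv2.cvtColor(cv2.resize(np.hstack([a,b]),None,fx=3.3,fy=4,interpolation=2),cv2.COLOR_RGB2BGR))
E
```

```text
F [-0.57  0.02 11.64] [0.27 0.39 0.59] T [-0.119  0.53   0.003] tcp [538.48 156.75 247.84] t 18.5333 op 21.45274820741329 [0.0011 0.6988 0.7153 0.0018]
plate z 195.75
tcp [538.47 156.77 247.84] F [-0.88  0.17 12.29] op 21.9 t 18.5833 yaw 0.0234
rotvec [ 0.0041 -0.001  -0.0006] shift [-144.37 -542.99  245.5 ]
(array([5.38772512e+02, 1.54949214e+02, 3.47389756e-02, 1.80897535e+01]), np.float64(0.010733846759478582))
plate z [194.9 195.8 198.4]
rim z [200.24572813 200.83954564]
```

View pics/ov2.png

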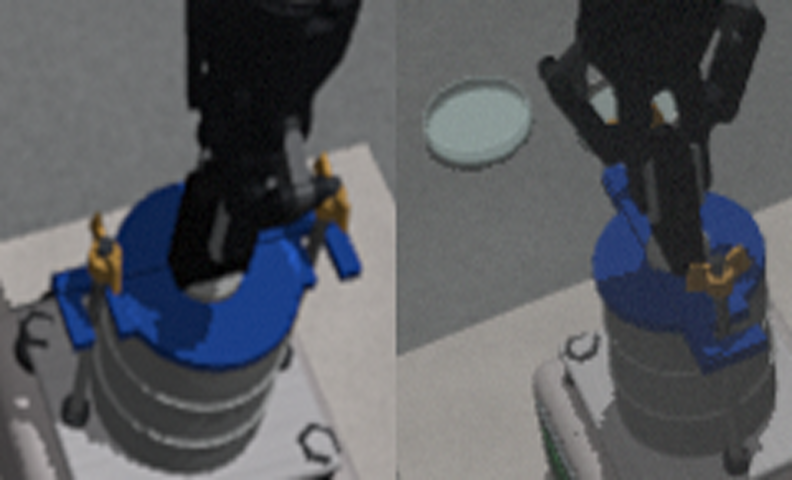

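View pics/s12.png

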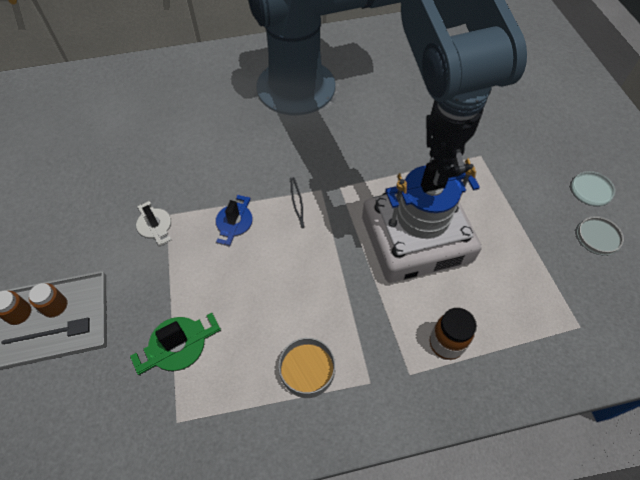

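```bash
python3 -c "
from station import *
o=get_obs();print(o['ft_force'],o['time_s']);print(sign_off())"
```

```text
[ 0.06607819 -0.08091022 10.80651595] 18.7333
the job is handed in; nothing more can be done
None
```

The larger blue lid is seated in the top sieve with both rods in its ear slots. The arm was still gripping it and pressing down when I handed the job in, at 18.7 s.

I gripped the lid at 60 N, slid it level under the wing nuts with about 10 mm clear above and below, and lowered it.

**Push:** the mean over the last check was 11.6 N, with about 0.6 N of sensor noise. The single reading at hand-in was 10.8 N. Sideways force averaged 0.6 N.

**Deck:** the lid's plate height puts it about 10.5 mm down. That agrees with roughly 12 N plus the lid's weight on the springs, and it is well short of solid.

**Seating:** after first contact, the scene and side views showed the lid and the sieve mouth concentric to about 1 mm. The wrist view showed the left rod in the middle of its slot; for the right rod I had only the scene and side views.

**Bystanders:** the jar, spare sieve and tweezers looked unmoved in the last scene picture.

**Checks that were off:**
- The first press gave about 3 N of sideways force, and it rose to 4.5 N as I pressed harder. I relieved this with corrections of 1 to 2 mm.
- The tool kept a tilt of about 0.004 rad, with about 0.5 N m of wrist torque.

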